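Find the open gauge slot of the tube mixer

TASK

Pull the drawer of the grey unit out to its stop, lift the orange-handled gauge out of it, and slide the gauge's blade fully home, shoulder against the sloping red panel, in the one slot of the mixer that is open; the other two slots are closed a little way in, which you can only feel. Let go of the gauge there, leave the drawer pulled out at its stop, and do not disturb the bottles and other loose things standing about.

Things in the scene. Friction and masses are not known exactly. Their poses are not given: they have to be found in the camera images.
- drawer (a joint): travel of the blue drawer in m: 0 shut (start), 0.100 out against its stop, along the unit's own -x (roughly towards the robot); about 2 N of friction, stays where left. The drawer's inside is 162 mm wide; its side walls end 55 mm and its front panel 110 mm above the table
- drawer_handle (a point): centre of the drawer's handle: a level round steel bar 10 mm thick and 90 mm long, along the unit's y, 90 mm above the table, 35 mm in front of the blue drawer front (30 mm clear between). Moves with the drawer; axes as the unit's
- drawer_unit: fixed grey unit, 220 deep (x), 190 wide (y), 120 high (mm), with one blue drawer; origin: centre of its underside; front faces its own -x; left or right of the mixer, turned by up to 0.25 rad. The gauge stands in a black slotted block in the drawer (30 x 60 mm, slot 4.8 x 27 mm): its shoulder lies 60 mm above the table and 50 mm behind the unit's front face when shut, 50 mm before it when open
- gauge: flat gauge, 40-85 g: orange block grip 16 (x) x 32 (y) x 38 (z) mm; steel blade along -z, 3 mm thick (x), 24 wide (y), 40 long, its last 3 mm thinned to 1.6 x 21. Origin: the shoulder, centre of the grip's underside, where the blade begins. At first upright, blade down, axes as the drawer unit's, shoulder resting on the block; lift it straight up by 45 mm or more
- mixer: fixed white tube mixer, 280 deep (x), 260 wide (y), 202 high at the rear (mm); origin: centre of its underside; front faces its own -x. The flat red panel on its front slopes up and back, 150 mm long; its outward normal leans 35 degrees from vertical, towards the mixer's -x: (-0.574, 0, 0.819) in its axes
- slot_1 (a point): mouth centre of the left (+y of the mixer) slot, flush with the red panel, 130 mm above the table, framed in white. z: the panel's outward normal (the slot runs along -z), y: along the slot (mixer's y), x: up the slope. 5.6 (x) x 28 (y) mm; slots 60 mm apart. Only one of the three (unknown) is deeper than the blade; the others end at a hard stop 14 mm down, too deep to see, only to be felt
- slot_2 (a point): mouth centre of the middle slot, flush with the red panel, 130 mm above the table, framed in white. z: the panel's outward normal (the slot runs along -z), y: along the slot (mixer's y), x: up the slope. 5.6 (x) x 28 (y) mm; slots 60 mm apart. Only one of the three (unknown) is deeper than the blade; the others end at a hard stop 14 mm down, too deep to see, only to be felt
- slot_3 (a point): mouth centre of the right (-y of the mixer) slot, flush with the red panel, 130 mm above the table, framed in white. z: the panel's outward normal (the slot runs along -z), y: along the slot (mixer's y), x: up the slope. 5.6 (x) x 28 (y) mm; slots 60 mm apart. Only one of the three (unknown) is deeper than the blade; the others end at a hard stop 14 mm down, too deep to see, only to be felt
- dropper_blue: small glass dropper bottle 88 tall, 28 diameter, blue cap, on the table about midway between the two machines, on their robot side (loose bystander, mm; origin at the centre of its underside)
- dropper_yellow: the same with a yellow cap, on the table about midway between the two machines (loose bystander, mm; origin at the centre of its underside)
- dropper_red: the same with a red cap, standing on the rear half of the drawer unit's top (loose bystander, mm; origin at the centre of its underside)
- jar: clear jar with a red cap, 70 tall, 48 diameter, on the rear half of the drawer unit's top (loose bystander, mm; origin at the centre of its underside)
- jug: steel jug 110 tall, 90 across, with white pipettes sticking up to 155, at the left (+y) side of the table (loose bystander, mm; origin at the centre of its underside)
- buffer_bottle: white bottle with a red cap, 150 tall, 60 diameter, at the right (-y) side of the table (loose bystander, mm; origin at the centre of its underside)
- reagent_box: blue box with a white lid, 52 x 52 x 74 tall, on the table between the two machines, at the back (loose bystander, mm; origin at the centre of its underside)

How it is judged (in metres and radians):
On the way, in this order (a step that is already met when the one before it is completed fails the run):
1. the drawer is pulled out to its stop (within 6 mm) (value of joint drawer above 0.094 m), for 0.2 s.
2. the gauge is lifted out of its block in the drawer (its shoulder more than 110 mm above the table) (height (world z) of gauge above 0.11 m), for 0.1 s.
At the end, for the whole second after the job is handed in: The gauge is at rest in a slot of the mixer with its shoulder within 3 mm of the red panel, centred within 3 mm across and 4 mm along the slot and square to the panel within 0.08 rad (only the open slot allows this), and the drawer is out at its stop within 10 mm (((z of gauge in the frame of slot_1 between -0.003 and 0.003 m and x of gauge in the frame of slot_1 between -0.003 and 0.003 m and y of gauge in the frame of slot_1 between -0.004 and 0.004 m and angle between the z axis of gauge and the z axis of slot_1, either way round below 0.08 rad) or (z of gauge in the frame of slot_2 between -0.003 and 0.003 m and x of gauge in the frame of slot_2 between -0.003 and 0.003 m and y of gauge in the frame of slot_2 between -0.004 and 0.004 m and angle between the z axis of gauge and the z axis of slot_2, either way round below 0.08 rad) or (z of gauge in the frame of slot_3 between -0.003 and 0.003 m and x of gauge in the frame of slot_3 between -0.003 and 0.003 m and y of gauge in the frame of slot_3 between -0.004 and 0.004 m and angle between the z axis of gauge and the z axis of slot_3, either way round below 0.08 rad)) and value of joint drawer above 0.09 m and linear speed of gauge below 0.02 m/s); the robot touches nothing.
It fails at once if a dropper bottle is shifted by more than 30 mm or tipped by more than 0.5 rad (distance of any of dropper_blue, dropper_yellow, dropper_red from where it was at the start of the episode above 0.03 m or angle between any of dropper_blue, dropper_yellow, dropper_red's own z axis and vertical above 0.5 rad).
It fails at once if the jar or the reagent box is shifted by more than 30 mm or tipped by more than 0.5 rad (distance of any of jar, reagent_box from where it was at the start of the episode above 0.03 m or angle between any of jar, reagent_box's own z axis and vertical above 0.5 rad).
It fails at once if the jug or the buffer bottle is shifted by more than 30 mm or tipped by more than 0.5 rad (distance of any of jug, buffer_bottle from where it was at the start of the episode above 0.03 m or angle between any of jug, buffer_bottle's own z axis and vertical above 0.5 rad).
It also fails if it takes over 67 s, if anything falls off the work surface, if the arm or the gripper's body presses on something with over 40 N, if the wrist force passes 120 N, or if a joint passes its speed limit or range.

ROBOT

A 6-joint arm with a two-finger parallel gripper is mounted at the origin on the work surface. World frame = base frame: x ahead of the robot, y to its left, z up, the work surface at z = 0. Lengths are in m, angles in degrees, forces in N, time in s.
With the tool pointing down it reaches from about 0.3 to 0.75 m from the base axis. Payload 8.5 kg.
Tool frame: the origin (TCP) lies midway between the tips of the shut fingers; the grasp point (between the pads) lies 19 mm behind it (env.tcp_to_grasp is the z of the grasp point in the tool frame, in m); z points along the fingers, y is the line along which they close (so a half turn about z gives the same grasp; the last joint's range is limited). The gripper opens to 85 mm and grips with 20 to 120 N. Pads are 22 mm wide; open, the fingers measure 114 mm over their backs; the gripper's body (76 mm by 85 mm) begins 54 mm behind the grasp point. The pads swing forward as they close: fully open they stand 13 mm farther back than shut.
Start: joints at [54.357, 21.807, 74.336, -0, 83.858, -12.336], TCP at [0.218, 0.505, 0.231] pointing down, gripper open.
Joint ranges: [-178.18, 178.18], [-50.72, 133.34], [12.68, 142.11], [-81.47, 261.47], [9.98, 163.14], [-165.26, 165.26]. Speed limits (degrees/s): [136.94, 136.94, 180, 180, 180, 180].

INTERFACE

Orientations are given as a 3x3 rotation matrix whose columns are the frame's x, y, z axes.
In Python, from rig import env, imaging, job, models gives the robot as it stands. The module is installed in compiled form; this text tells all that it offers.
- The arm moves only by the tool jog_arm, never from a script. Its argument "plan" is text: rows parted by semicolons, each of 7 numbers parted by spaces: the turn, a rotation vector about the tool's x, y, z in degrees, then the shift along the tool's x, y, z in cm, then the closure in counts, from 0 (fully open) to 255 (shut). In form: rx ry rz x y z claw; .... A call has 1 to 10 rows; each row shifts and turns the commanded pose from where the row before left it, along the tool's axes as they then stand; what a row does not reach is not made up. A row lasts 1/12 s, in which the tool goes at most 41.7 mm and 7.16 degrees, less where a joint would pass 70% of its speed; a pose out of reach is approached as far as the arm can. A call with a gripper value outside its range is refused whole. The fingers move at their own pace and stop on an object; "grip_force" is the grip in N (left out, the last holds). Time passes only in rows, so rows that do not move let the fingers close. It gives the time, the measured TCP pose, the force, the opening and the grip force at its end, in the units of the state.
- env.observe(): the state, without advancing time (a new reading comes with each control period).
- imaging.get_image(name): name is "scene" or "top" or "wrist"; returns a dict with "pixels" (384x512x3 uint8, red, green, blue), "depth" (384x512 float32, m along the optical axis (not along the pixel's ray), 0 where there is no reading), "fov_y" (degrees; the focal length in pixels is half the picture's height over the tangent of half this angle, whatever the lens; pixels are square), "cx", "cy" (the principal point, pixels), "distortion" ([k1, k2, p1, p2, k3] as OpenCV has them; the pictures are not rectified), "world_from_camera" (4x4, takes a point from camera to world coordinates). Camera axes: x right, y down, z forward; pixel columns grow to the right and rows downward; lengths in m; the calibration is good to about 2 mm. A picture is of the moment at which its call begins.
- job.close_job(): hands the job in; it is judged then, once.
Trained networks look in the newest picture that a camera, given by its name, has taken for a name from the list of things; names that differ only in an ending like _2 or _b are one class to them, and where a whole thing is asked for, a point or a joint stands for the part that bears it (a point fixed in the world has none). Each returns a list of dicts, best first, with "confidence" (0 to 1); they miss things now and then, are a little off and sometimes report something else, mostly with a low value. They report only what shows in the picture. A call takes as long as a camera call.
- models.outline_of(camera, query): "region" (384x512 bool, what is visible of it) and "bbox" ([centre column, centre row, width, height] in pixels, round what is visible of it).
- models.tip_of(camera, query): "at" ([column, row] in pixels: a listed point, or the origin of a listed thing).
The state is a dict: "time_s": time; "q": joint angles; "qvel": joint speeds; "joint_efforts": joint torques, N m; "position": TCP position; "tool_rot": TCP orientation; "ft_force": force on the tool from outside, world axes, zero at the start; "wrist_torque": the same for the moment, N m; "grip_width": finger opening in m; "gripper_force": force on a finger pad.
Only numpy, scipy, OpenCV 4.12 (cv2) and the standard library are available. Lean on these libraries where they do the work, as an engineer would, in place of code of your own. Each camera call takes 0.05 s, during which the arm holds its last target. There are 200 camera calls.

## Working session

There is one attempt and no reset: what is moved stays moved. The work goes in short steps, Python scripts to look and compute and a tool call to move; the robot and the scene stay as the last step left them, time stands still between calls to the robot, and variables do not carry over. Pictures are saved under pics/ and viewed, at most 10 in all, crops included, and the job is handed in when it is done.

Besides the shell and the picture viewer there is one more tool, called as a command line: name --argument value ..., lists and objects as JSON in quotes. jog_arm: Moves the arm, as the interface text tells. Its arguments: {"type":"object","properties":{"plan":{"type":"string"},"grip_force":{"type":"number"}},"required":["plan"]}

```bash
mkdir -p pics
cat > h.py <<'E'
import numpy as np, cv2
from rig import env, imaging, job, models
def K(im):
    h,w=im["depth"].shape; f=h/2/np.tan(np.radians(im["fov_y"])/2)
    return np.array([[f,0,im["cx"]],[0,f,im["cy"]],[0,0,1.]]),np.array(im["distortion"],float)
def pts(im,uv,d=None):
    uv=np.atleast_2d(np.asarray(uv,float)); k,D=K(im)
    if d is None:
        d=im["depth"][np.clip(np.round(uv[:,1]).astype(int),0,383),np.clip(np.round(uv[:,0]).astype(int),0,511)]
    n=cv2.undistortPoints(uv[:,None],k,D)[:,0]
    c=np.c_[n*np.reshape(d,(-1,1)),np.broadcast_to(d,(len(uv),))]
    T=np.array(im["world_from_camera"]); return c@T[:3,:3].T+T[:3,3]
def ray_z(im,uv,z):
    a=pts(im,uv,np.ones(len(np.atleast_2d(uv)))); o=np.array(im["world_from_camera"])[:3,3]
    r=a-o; return o+r*((z-o[2])/r[:,2])[:,None]
def region(im,m):
    v,u=np.nonzero(m&(im["depth"]>0)); return pts(im,np.c_[u,v])
def save(im,n): cv2.imwrite("pics/"+n,im["pixels"][:,:,::-1])
E
cat > a.py <<'E'
from h import *
np.set_printoptions(precision=4,suppress=True)
print(env.tcp_to_grasp,env.observe())
ims={c:imaging.get_image(c) for c in("scene","top","wrist")}
cv2.imwrite("pics/a.png",cv2.resize(np.hstack([ims["scene"]["pixels"],ims["top"]["pixels"]])[:,:,::-1],(800,300)))
save(ims["top"],"top.png")
for c in("scene","top"):
  im=ims[c];print(c,np.array(im["world_from_camera"])[:3,3])
  for q in["drawer_handle","slot_1","gauge","drawer_unit","mixer"]:
    for r in models.tip_of(c,q)[:4]: print(q,round(r["confidence"],2),np.array(r["at"]),pts(im,r["at"])[0])
  for q in["drawer_handle","gauge","drawer_unit","mixer","dropper_blue","dropper_yellow","dropper_red","jar","jug","buffer_bottle","reagent_box"]:
    for r in models.outline_of(c,q)[:1]:
      p=region(im,r["region"]); print("  O",q,round(r["confidence"],2),np.array(r["bbox"]),np.median(p,0) if len(p) else 0, p.max(0) if len(p) else 0)
E
python3 a.py
```

```text
-0.0187 {'time_s': 0.0, 'q': array([ 54.3565,  21.8391,  74.387 ,   0.0002,  83.8586, -12.3348]), 'qvel': array([-0.0242, -0.0531, -0.0346,  0.0201, -0.0055,  0.0649]), 'joint_efforts': array([ -0.0003, -44.8458, -23.1277,  -0.0002,   0.0048,   0.    ]), 'position': array([0.2174, 0.5049, 0.2307]), 'tool_rot': array([[-0.9184,  0.3957, -0.0009],
       [ 0.3957,  0.9184, -0.0012],
       [ 0.0003, -0.0014, -1.    ]]), 'ft_force': array([ 0.1849, -0.7238, -0.7803]), 'wrist_torque': array([ 0.0361, -0.0098,  0.0172]), 'gripper_force': 0.0, 'grip_width': 0.08545404344598719}
scene [1.0444 0.3853 1.0269]
drawer_handle 0.47 [222.1 133.4] [ 0.4573 -0.3134 -0.0015]
slot_1 0.88 [321.8 216.4] [0.5613 0.2044 0.1258]
slot_1 0.71 [302.4 204.1] [0.5712 0.141  0.1353]
mixer 0.24 [294.9 174.6] [0.4369 0.0196 0.0235]
  O drawer_handle 0.49 [222.1 133.7  29.3  17.7] [ 0.5    -0.2548  0.0924] [ 0.5381 -0.1962  0.119 ]
  O drawer_unit 0.62 [202.4 168.9  85.9  81.8] [ 0.6496 -0.1856  0.118 ] [ 0.769  -0.1005  0.2079]
  O mixer 0.78 [300.1 254.3 132.2 125.7] [0.7057 0.217  0.1784] [0.7967 0.3423 0.204 ]

[... 1189 characters left out ...]
] [0.5702 0.2114 0.1318] [0.6373 0.3673 0.1795]
  O drawer_unit 0.94 [316.2 189.2  72.7  84. ] [ 0.6223 -0.2058  0.1208] [ 0.7612 -0.1     0.1919]
  O mixer 0.89 [195.1 181.4  84.1  91.1] [0.637  0.1992 0.1772] [0.8479 0.3817 0.2086]
  O dropper_yellow 0.64 [255.7 201.7   4.2   6.2] [ 0.5807 -0.0021  0.0511] [0.5957 0.0112 0.0919]
  O dropper_red 0.59 [303.1 162.9  11.9  12.6] [ 0.6927 -0.149   0.1697] [ 0.7236 -0.1384  0.2122]
  O jar 0.67 [328.  160.   22.6  13. ] [ 0.706  -0.2385  0.1833] [ 0.7533 -0.2176  0.1982]
  O jug 0.37 [193.1 206.9  74.4  42.1] [0.571  0.209  0.1322] [0.6661 0.3807 0.1836]
  O reagent_box 0.51 [251.8 167.6  15.1  21.1] [0.7011 0.0091 0.0743] [0.7368 0.0361 0.0852]
```

View pics/a.png

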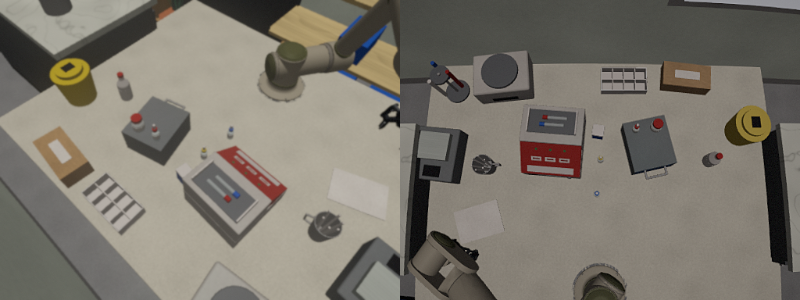

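```bash
cat > b.py <<'E'
from h import *
np.set_printoptions(precision=4,suppress=True)
im=imaging.get_image("top")
r=models.outline_of("top","drawer_unit")[0]; P=region(im,r["region"])
t=P[abs(P[:,2]-.12)<.006]; print("unit top rect",cv2.minAreaRect((t[:,:2]*1000).astype(np.float32)))
h=models.outline_of("top","drawer_handle")[0]["region"]; H=region(im,h); hb=H[(abs(H[:,2]-.095)<.01)]
print("handle",cv2.minAreaRect((hb[:,:2]*1000).astype(np.float32)))
r=models.outline_of("top","mixer")[0]["region"]; P=region(im,r)
t=P[abs(P[:,2]-.202)<.006]; print("mixer top",len(t),len(t) and cv2.minAreaRect((t[:,:2]*1000).astype(np.float32)))
hsv=cv2.cvtColor(im["pixels"],cv2.COLOR_RGB2HSV)
red=(r&(hsv[...,1]>120)&((hsv[...,0]<10)|(hsv[...,0]>170)))
R=region(im,red); c=R.mean(0)
for _ in range(3):
  u,s,v=np.linalg.svd(R-c,full_matrices=False); d=abs((R-c)@v[2]); R=R[d<.006]; c=R.mean(0)
n=v[2]*np.sign(v[2][2]); print("red",len(R),c,n,"tilt",np.degrees(np.arccos(n[2])),"yaw",np.degrees(np.arctan2(-n[1],-n[0])))
# all three slots via ray z=.13
S=[x["at"] for x in models.tip_of("top","slot_1") if x["confidence"]>.4]; print(ray_z(im,S,.13))
im2=imaging.get_image("scene"); S=[x["at"] for x in models.tip_of("scene","slot_1") if x["confidence"]>.3]; print(ray_z(im2,S,.13))
big=cv2.resize(im["pixels"][140:250,140:380],None,fx=3.3,fy=3.3,interpolation=cv2.INTER_CUBIC); cv2.imwrite("pics/b.png",big[:,:,::-1])
E
python3 b.py
```

```text
unit top rect ((642.700439453125, -215.7843475341797), (221.4619140625, 193.30520629882812), 12.286507606506348)
handle ((514.443359375, -238.51303100585938), (40.768917083740234, 149.1417236328125), 12.498689651489258)
mixer top 360 ((716.5634155273438, 198.772216796875), (204.9999237060547, 97.80415344238281), 85.9937973022461)
red 2205 [0.5777 0.2093 0.1376] [-0.5689  0.0468  0.8211] tilt 34.808738840725844 yaw -4.701452314766755
[[0.5588 0.2141 0.13  ]
 [0.5554 0.1437 0.13  ]
 [0.5719 0.269  0.13  ]]
[[0.5793 0.2736 0.13  ]
 [0.5706 0.216  0.13  ]
 [0.573  0.1529 0.13  ]]
```

View pics/b.png

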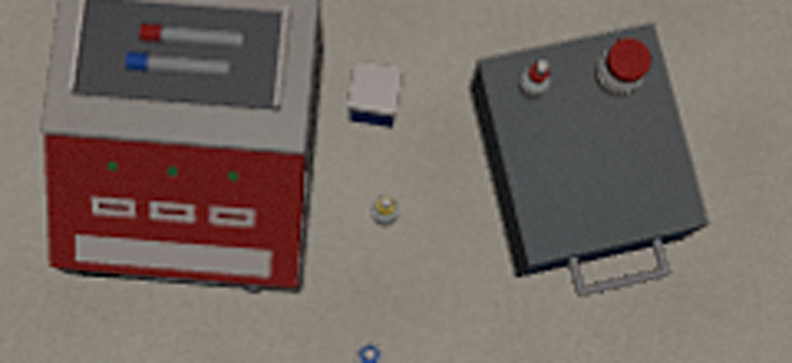

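The scene view matches the networks: mixer on the left with its three slots at about (112–232, 208) in the crop. The unit is on the right, turned about +12°, with its handle at about (620, 285). I'll turn the tool to the unit's yaw and travel over to the handle.

jog_arm --plan "0 0 6.8 0 0 0 0;0 0 6.8 0 0 0 0;0 0 6.8 0 0 0 0;0 0 6.8 0 0 0 0;0 0 6.8 0 0 0 0;0 0 6.8 0 0 0 0;0 0 6.8 0 0 0 0;0 0 6.8 0 0 0 0"

```text
time_s: 2.77
position: [0.2176, 0.5051, 0.2313]
tool_rot: [[-0.207, 0.978, 0.0], [0.978, 0.207, 0.0], [0.0, 0.0, -1.0]]
ft_force: [0.3, -0.0, 0.4]
grip_width: 0.0852
gripper_force: 0.0
```

jog_arm --plan "0 0 0 -3.57 0.49 0 0;0 0 0 -3.57 0.49 0 0;0 0 0 -3.57 0.49 0 0;0 0 0 -3.57 0.49 0 0;0 0 0 -3.57 0.49 0 0;0 0 0 -3.57 0.49 0 0;0 0 0 -3.57 0.49 0 0;0 0 0 -3.57 0.49 0 0;0 0 0 -3.57 0.49 0 0;0 0 0 -3.57 0.49 0 0"

```text
time_s: 3.6
position: [0.3417, 0.1651, 0.2316]
tool_rot: [[-0.213, 0.977, 0.001], [0.977, 0.213, 0.0], [-0.0, 0.001, -1.0]]
ft_force: [0.2, 0.7, 0.1]
grip_width: 0.0853
gripper_force: 0.0
```

jog_arm --plan "0 0 0 -3.57 0.49 0 0;0 0 0 -3.57 0.49 0 0;0 0 0 -3.57 0.49 0 0;0 0 0 -3.57 0.49 0 0;0 0 0 -3.57 0.49 0 0;0 0 0 -3.57 0.49 0 0;0 0 0 -3.57 0.49 0 0;0 0 0 -3.57 0.49 0 0;0 0 0 -3.57 0.49 0 0;0 0 0 -3.57 0.49 0 0"

```text
time_s: 4.43
position: [0.4657, -0.1736, 0.2314]
tool_rot: [[-0.212, 0.977, 0.0], [0.977, 0.212, -0.0], [-0.0, 0.0, -1.0]]
ft_force: [1.1, -0.6, -1.2]
grip_width: 0.0855
gripper_force: 0.0
```

jog_arm --plan "0 0 0 -3.57 0.49 0 0;0 0 0 -3.57 0.49 0 0;0 0 0 0 0 0 100;0 0 0 0 0 0 130;0 0 0 0 0 0 130"

```text
time_s: 4.85
position: [0.4899, -0.2389, 0.2311]
tool_rot: [[-0.213, 0.977, -0.001], [0.977, 0.213, 0.001], [0.001, -0.0, -1.0]]
ft_force: [0.0, 0.2, -0.1]
grip_width: 0.0517
gripper_force: 0.0
```

```bash
cat > c.py <<'E'
from h import *
np.set_printoptions(precision=4,suppress=True)
im=imaging.get_image("wrist"); save(im,"c.png")
for r in models.tip_of("wrist","drawer_handle")[:2]: print(r["confidence"],r["at"],pts(im,r["at"]),ray_z(im,r["at"],.09))
for r in models.outline_of("wrist","drawer_handle")[:1]:
  P=region(im,r["region"]); print(r["confidence"],r["bbox"])
  hb=P[abs(P[:,2]-.09)<.008]; print(len(hb),hb.mean(0),cv2.minAreaRect((hb[:,:2]*1000).astype(np.float32)))
v,u=np.mgrid[0:384,0:512]; A=region(im,np.ones((384,512),bool))
t=A[abs(A[:,2]-.12)<.003]; print("top",len(t),cv2.minAreaRect((t[:,:2]*1000).astype(np.float32)))
a=np.radians(12.3);x=np.array([np.cos(a),np.sin(a)]);y=np.array([-x[1],x[0]])
o=env.observe(); d=A[:,:2]-o["position"][:2]
s=A[(abs(A[:,2]-.09)<.008)&(abs(d@x)<.08)&(abs(d@y)<.08)];print(len(s),cv2.minAreaRect((s[:,:2]*1000).astype(np.float32)))
E
python3 c.py
```

```text
0.64 [260.3, 192.1] [[ 0.5002 -0.2481  0.0942]] [[ 0.5006 -0.2492  0.09  ]]
0.65 [276.3, 183.6, 41.4, 148.5]
1487 [ 0.5111 -0.2415  0.0933] ((513.9541015625, -242.76644897460938), (41.09822082519531, 163.8118133544922), 12.095516204833984)
top 32341 ((639.7423095703125, -219.47720336914062), (218.59182739257812, 191.22189331054688), 12.487809181213379)
1584 ((511.89276123046875, -233.35946655273438), (41.06441116333008, 159.25794982910156), 12.046913146972656)
```

View pics/c.png

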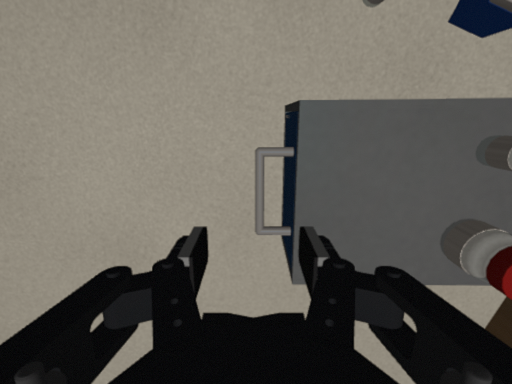

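Wrist view: the handle bar runs vertically at column 260, rows 150–232, clear in front of the blue front, with the fingers below it. Next I align with it and descend with the fingers partly closed.

jog_arm --plan "0 0 0 -1.2 0.7 0 172;0 0 0 0 0 3 172;0 0 0 0 0 3 172;0 0 0 0 0 2 172;0 0 0 0 0 0 172;0 0 0 0 0 0 172" --grip_force 60

```text
time_s: 5.5
position: [0.4995, -0.2489, 0.1516]
tool_rot: [[-0.214, 0.977, -0.001], [0.977, 0.214, 0.001], [0.001, -0.001, -1.0]]
ft_force: [-0.3, -0.0, 0.2]
grip_width: 0.0278
gripper_force: 0.0
```

jog_arm --plan "0 0 0 0 0 2 172;0 0 0 0 0 2 172;0 0 0 0 0 2 172;0 0 0 0 0 1.9 172;0 0 0 0 0 0 172"

```text
time_s: 5.92
position: [0.5012, -0.2501, 0.0777]
tool_rot: [[-0.214, 0.977, 0.007], [0.977, 0.214, -0.004], [-0.006, 0.006, -1.0]]
ft_force: [-11.2, 6.1, 27.2]
grip_width: 0.0277
gripper_force: 14.0
```

Unexpected contact of 27 N. I'll back up and look.

jog_arm --plan "0 0 0 0 0 -1.2 172;0 0 0 0 0 -0.6 172;0 0 0 0 0 0 172"

```text
time_s: 6.17
position: [0.5008, -0.2503, 0.0932]
tool_rot: [[-0.213, 0.977, 0.004], [0.977, 0.213, -0.003], [-0.004, 0.004, -1.0]]
ft_force: [-0.4, -0.4, 1.5]
grip_width: 0.0281
gripper_force: 0.0
```

```bash
cat > d.py <<'E'
from h import *
np.set_printoptions(precision=4,suppress=True)
print(env.observe()["position"],env.observe()["ft_force"])
im=imaging.get_image("wrist"); save(im,"d.png")
for r in models.tip_of("wrist","drawer_handle")[:2]: print(r["confidence"],r["at"],pts(im,r["at"]),ray_z(im,r["at"],.09))
A=region(im,np.ones((384,512),bool))
t=A[abs(A[:,2]-.12)<.003]; print("top",len(t),cv2.minAreaRect((t[:,:2]*1000).astype(np.float32)))
E
python3 d.py
```

```text
[ 0.5008 -0.2503  0.0932] [-0.3989 -0.3622  1.4824]
0.9 [252.0, 231.1] [[ 0.4994 -0.2462  0.094 ]] [[ 0.4998 -0.248   0.09  ]]
top 48230 ((543.509765625, -229.44711303710938), (145.72117614746094, 169.79129028320312), 26.245729446411133)
```

View pics/d.png

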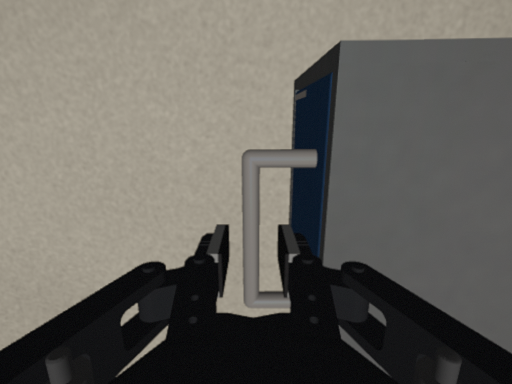

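The bar is centred between the fingers (column 250). What touched was the finger linkage, on the unit's top edge, so I'll grip the bar shallower.

jog_arm --plan "0 0 0 0 0 0.9 172;0 0 0 0 0 0 200;0 0 0 0 0 0 225;0 0 0 0 0 0 245;0 0 0 0 0 0 245;0 0 0 0 0 0 245" --grip_force 50

```text
time_s: 6.77
position: [0.4991, -0.2493, 0.0804]
tool_rot: [[-0.213, 0.977, -0.002], [0.977, 0.213, 0.001], [0.002, -0.001, -1.0]]
ft_force: [0.5, -0.6, -9.8]
grip_width: 0.008
gripper_force: 48.5
```

jog_arm --plan "0 0 0 0 -1.2 0 245;0 0 0 0 -1.5 0 245;0 0 0 0 -1.5 0 245;0 0 0 0 -1.5 0 245;0 0 0 0 -1.5 0 245;0 0 0 0 -1.2 0 245;0 0 0 0 -0.8 0 245;0 0 0 0 -0.5 0 245;0 0 0 0 -0.3 0 245;0 0 0 0 0 0 245"

```text
time_s: 7.6
position: [0.4015, -0.2707, 0.0805]
tool_rot: [[-0.212, 0.977, -0.001], [0.977, 0.212, 0.001], [0.001, -0.0, -1.0]]
ft_force: [1.7, -4.3, -24.3]
grip_width: 0.0075
gripper_force: 48.7
```

jog_arm --plan "0 0 0 0 -0.3 0 245;0 0 0 0 -0.3 0 245;0 0 0 0 0 0 245;0 0 0 0 0 0 245"

```text
time_s: 7.93
position: [0.4011, -0.2709, 0.0808]
tool_rot: [[-0.211, 0.977, 0.011], [0.977, 0.211, 0.002], [-0.001, 0.011, -1.0]]
ft_force: [36.8, 8.0, -36.2]
grip_width: 0.0078
gripper_force: 48.4
```

At the stop. Release, rise, go over the gauge and turn the tool a quarter so the fingers close across the unit's y, clear of the front panel.

jog_arm --plan "0 0 0 0 0.4 0 200;0 0 0 0 0 0 172;0 0 0 0 0 0 165;0 0 0 0 0 -1 165;0 0 0 0 0 -3 165;0 0 0 0 0 -3.5 165;0 0 0 0 0 -3.5 165;0 0 0 0 2.5 0 130;0 0 0 0 3 0 130;0 0 0 0 3 0 130"

```text
time_s: 8.77
position: [0.4837, -0.2534, 0.1934]
tool_rot: [[-0.211, 0.977, 0.002], [0.977, 0.211, -0.002], [-0.003, 0.002, -1.0]]
ft_force: [0.3, -1.1, -0.4]
grip_width: 0.0418
gripper_force: 0.0
```

jog_arm --plan "0 0 7 0 0 0 100;0 0 7 0 0 0 100;0 0 7 0 0 0 100;0 0 7 0 0 0 100;0 0 7 0 0 0 100;0 0 7 0 0 0 100;0 0 7 0 0 0 100;0 0 7 0 0 0 100;0 0 7 0 0 0 100;0 0 7 0 0 0 100"

```text
time_s: 9.6
position: [0.4827, -0.2535, 0.1924]
tool_rot: [[0.849, 0.529, 0.001], [0.529, -0.849, -0.001], [0.0, 0.002, -1.0]]
ft_force: [0.9, -0.3, 0.1]
grip_width: 0.052
gripper_force: 0.0
```

jog_arm --plan "0 0 7 0 0 0 100;0 0 7 0 0 0 100;0 0 6 0 0 0 100;0 0 0 0 0 0 100"

```text
time_s: 9.93
position: [0.4827, -0.2535, 0.1923]
tool_rot: [[0.978, 0.209, 0.001], [0.209, -0.978, -0.001], [0.001, 0.001, -1.0]]
ft_force: [-0.3, 0.4, 0.3]
grip_width: 0.0523
gripper_force: 0.0
```

```bash
cat > e.py <<'E'
from h import *
np.set_printoptions(precision=4,suppress=True)
o=env.observe();print(o["q"],o["position"],o["tool_rot"])
im=imaging.get_image("wrist"); save(im,"e.png")
for r in models.tip_of("wrist","gauge")[:2]: print(r["confidence"],r["at"],pts(im,r["at"]),ray_z(im,r["at"],.06))
hsv=cv2.cvtColor(im["pixels"],cv2.COLOR_RGB2HSV)
for r in models.outline_of("wrist","gauge")[:1]:
  P=region(im,r["region"]); print(r["confidence"],r["bbox"]); print(np.percentile(P[:,2],[5,50,95]))
  t=P[P[:,2]>.094]; print(len(t),t.mean(0),cv2.minAreaRect((t[:,:2]*1000).astype(np.float32)))
for r in models.tip_of("wrist","drawer_handle")[:1]: print(r["confidence"],r["at"],ray_z(im,r["at"],.09))
E
python3 e.py
```

```text
[-40.1434  23.0945  79.0179  -0.0149  77.7992  37.8005] [ 0.4827 -0.2535  0.1923] [[ 0.9779  0.2089  0.001 ]
 [ 0.2089 -0.9779 -0.0012]
 [ 0.0007  0.0014 -1.    ]]
0.75 [249.9, 178.0] [[ 0.4933 -0.2492  0.0809]] [[ 0.4887 -0.25    0.06  ]]
0.96 [250.6, 189.1, 34.8, 27.8]
[0.0643 0.0972 0.0987]
571 [ 0.4864 -0.2523  0.0977] ((485.9957275390625, -252.37205505371094), (15.66877269744873, 30.66106414794922), 12.565817832946777)
0.76 [255.5, 265.2] [[ 0.4068 -0.2734  0.09  ]]
```

View pics/e.png

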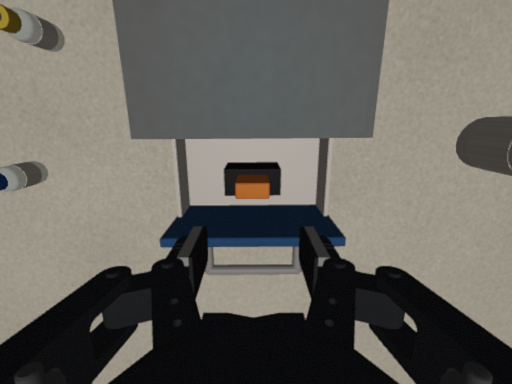

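The gauge stands at about (252, 187), centred between the fingers, with the drawer fully out. Descend and grasp.

jog_arm --plan "0 0 0 0.33 0 2.5 100;0 0 0 0 0 3 100;0 0 0 0 0 3 100;0 0 0 0 0 2.5 100;0 0 0 0 0 1.7 100;0 0 0 0 0 0 100" --grip_force 90

```text
time_s: 10.63
position: [0.4848, -0.2515, 0.0613]
tool_rot: [[0.977, 0.214, -0.005], [0.215, -0.977, 0.004], [-0.004, -0.005, -1.0]]
ft_force: [0.0, -0.5, -0.4]
grip_width: 0.0521
gripper_force: 0.0
```

jog_arm --plan "0 0 0 0 0 0 150;0 0 0 0 0 0 180;0 0 0 0 0 0 220;0 0 0 0 0 0 220;0 0 0 0 0 0 220"

```text
time_s: 11.05
position: [0.4867, -0.2529, 0.0657]
tool_rot: [[0.977, 0.213, 0.002], [0.213, -0.977, -0.002], [0.002, 0.002, -1.0]]
ft_force: [-1.3, 0.8, 7.1]
grip_width: 0.0309
gripper_force: 89.2
```

jog_arm --plan "0 0 0 0 0 -0.7 220;0 0 0 0 0 -1.3 220;0 0 0 0 0 -2 220;0 0 0 0 0 -2.5 220;0 0 0 0 0 -3 220;0 0 0 0 0 -3 220;0 0 0 0 0 -3 220;0 0 0 0 0 -3 220;0 0 0 0 0 -2 220;0 0 0 0 0 0 220"

```text
time_s: 11.88
position: [0.487, -0.2531, 0.2744]
tool_rot: [[0.977, 0.213, 0.007], [0.213, -0.977, -0.006], [0.005, 0.007, -1.0]]
ft_force: [0.2, 0.3, -0.2]
grip_width: 0.0307
gripper_force: 88.9
```

```bash
cat > f.py <<'E'
from h import *
np.set_printoptions(precision=4,suppress=True)
o=env.observe();p=o["position"];R=o["tool_rot"];print(p,o["grip_width"],o["gripper_force"],o["ft_force"])
im=imaging.get_image("wrist"); save(im,"f.png")
hsv=cv2.cvtColor(im["pixels"],cv2.COLOR_RGB2HSV)
for r in models.outline_of("wrist","gauge")[:1]:
  print(r["confidence"],r["bbox"]); P=(region(im,r["region"])-p)@R; print(np.percentile(P,[3,50,97],axis=0))
m=(hsv[...,0]>5)&(hsv[...,0]<20)&(hsv[...,1]>150)&(hsv[...,2]>60); P=(region(im,m)-p)@R
print("orange tool frame",len(P),np.percentile(P,[3,50,97],axis=0))
E
python3 f.py
```

```text
[ 0.487  -0.2531  0.2744] 0.030709267930237153 88.87289643287659 [ 0.2163  0.32   -0.21  ]
0.93 [253.4, 246.6, 63.8, 76.1]
[[-0.0073 -0.0136 -0.033 ]
 [ 0.0049  0.0009 -0.0296]
 [ 0.0074  0.0151  0.0359]]
orange tool frame 3568 [[-0.0068 -0.0134 -0.033 ]
 [ 0.0061  0.0009 -0.0312]
 [ 0.0074  0.0152 -0.0004]]
```

View pics/f.png

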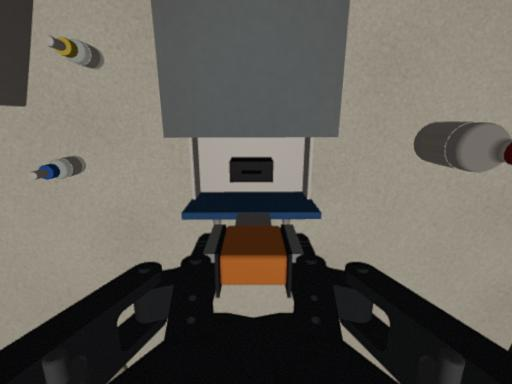

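The gauge is held squarely between the pads (252, 255), with the empty block below it in the pulled-out drawer. Next, travel to the front of the mixer and tilt.

jog_arm --plan "0 0 0 0.4 -1.6 0 220;0 0 0 0.74 -3.28 0 220;0 0 0 0.74 -3.28 0 220;0 0 0 0.74 -3.28 0 220;0 0 0 0.74 -3.28 0 220;0 0 0 0.74 -3.28 0 220;0 0 0 0.74 -3.28 0 220;0 0 0 0.74 -3.28 0 220;0 0 0 0.74 -3.28 0 220;0 0 0 0.74 -3.28 0 220"

```text
time_s: 12.82
position: [0.4875, 0.069, 0.2681]
tool_rot: [[0.977, 0.213, -0.003], [0.213, -0.977, 0.0], [-0.003, -0.001, -1.0]]
ft_force: [-0.7, 0.5, -0.2]
grip_width: 0.0307
gripper_force: 89.0
```

jog_arm --plan "0 0 0 0.74 -3.28 0 220;0 0 0 0.74 -3.28 0 220;0 0 0 0.74 -3.28 0 220;0 0 0 0.74 -3.28 0 220;0 0 0 0.34 -1.6 0 220;0 0 5.6 0 0 0 220;0 0 5.6 0 0 0 220;0 0 5.6 0 0 0 220;0 7 0 0 0 0 220;0 7 0 0 0 0 220"

```text
time_s: 13.65
position: [0.4897, 0.2178, 0.2678]
tool_rot: [[0.967, -0.079, 0.243], [-0.077, -0.997, -0.019], [0.244, 0.0, -0.97]]
ft_force: [0.0, -0.2, -0.6]
grip_width: 0.0305
gripper_force: 88.9
```

jog_arm --plan "0 7 0 0 0 0 220;0 7 0 0 0 0 220;0 7 0 0 0 0 220;0 0 0 0 0 0 220;0 0 0 0 0 0 220"

```text
time_s: 14.07
position: [0.4879, 0.2179, 0.2679]
tool_rot: [[0.82, -0.077, 0.568], [-0.063, -0.997, -0.045], [0.569, 0.001, -0.822]]
ft_force: [0.6, -1.3, 0.2]
grip_width: 0.0305
gripper_force: 88.9
```

```bash
cat > g.py <<'E'
from h import *
import sys
np.set_printoptions(precision=4,suppress=True)
o=env.observe();p=o["position"];R=o["tool_rot"];print(o["time_s"],p,"\n",R)
im=imaging.get_image("wrist"); save(im,sys.argv[1])
hsv=cv2.cvtColor(im["pixels"],cv2.COLOR_RGB2HSV)
red=(hsv[...,1]>150)&((hsv[...,0]<4)|(hsv[...,0]>170))
A=region(im,red); A=A[(A[:,0]>.45)&(A[:,2]>.09)&(A[:,2]<.19)]; c=A.mean(0)
for _ in range(6):
  u,s,v=np.linalg.svd(A[::5]-A.mean(0),full_matrices=False); c=A.mean(0);d=abs((A-c)@v[2]);A=A[d<max(.003,np.median(d)*2.5)]
n=v[2]*np.sign(v[2][2]); print("plane",len(A),n,np.degrees(np.arccos(n[2])),"yaw",np.degrees(np.arctan2(-n[1],-n[0])))
o3=np.array(im["world_from_camera"])[:3,3]
for r in models.tip_of("wrist","slot_1")[:4]:
  ray=pts(im,r["at"],[1.])[0]-o3; S=o3+ray*((c-o3)@n)/(ray@n)
  print("slot",round(r["confidence"],2),np.array(r["at"]),"plane",S,"tool",(S-p)@R)
# white frames: between-red bright blobs
w=((hsv[...,1]<60)&(hsv[...,2]>90)).astype(np.uint8)
k,l,st,ce=cv2.connectedComponentsWithStats(w)
for i in range(1,k):
  if 150<st[i,4]<6000:
    m=(l==i).astype(np.uint8); (q,_)=cv2.findContours(m,cv2.RETR_EXTERNAL,cv2.CHAIN_APPROX_NONE); uv=q[0][:,0].astype(float)
    a=pts(im,uv,np.ones(len(uv)))-o3; S=o3+a*(((c-o3)@n)/(a@n))[:,None]; T=(S-p)@R
    print("blob",ce[i],st[i],"tool rect",cv2.minAreaRect((T[:,:2]*1000).astype(np.float32)),T.mean(0))
E
python3 g.py g.png
```

```text
14.0667 [0.4879 0.2179 0.2679] 
 [[ 0.8197 -0.0774  0.5675]
 [-0.0631 -0.997  -0.0448]
 [ 0.5693  0.0009 -0.8221]]
plane 19490 [-0.5727  0.0471  0.8184] 35.07411434231005 yaw -4.704540975742441
slot 0.9 [309.9 189.5] plane [0.5623 0.1447 0.1299] tool [-0.013   0.0671  0.1589]
slot 0.57 [206.2 192.9] plane [0.5684 0.2656 0.1272] tool [-0.0172 -0.054   0.1592]
slot 0.56 [252.9 186.4] plane [0.5705 0.2106 0.1319] tool [-0.0093  0.0007  0.159 ]
blob [259.7108   9.3756] [ 174    0  167   20 3150] tool rect ((168.26145935058594, 4.5982208251953125), (15.859502792358398, 161.3798828125), 0.2459825873374939) [0.1682 0.0047 0.1579]
blob [275.2837  32.2332] [239  26  73  13 832] tool rect ((148.810302734375, 22.704898834228516), (10.146049499511719, 71.47722625732422), 0.8805888891220093) [0.149  0.0225 0.158 ]
blob [265.5976  53.2814] [229  47  75  13 917] tool rect ((130.4677734375, 14.099796295166016), (10.943964004516602, 75.21672058105469), 0.09361293911933899) [0.1302 0.0145 0.1581]
blob [204.0528 188.945 ] [185 182  39  15 436] tool rect ((-12.496817588806152, -55.996849060058594), (44.
[... 874 characters left out ...]
183] tool rect ((-186.5828857421875, -169.7081298828125), (41.24062728881836, 11.493658065795898), 44.1584358215332) [-0.1862 -0.1695  0.1605]
blob [380.456 314.511] [372 304  18  23 182] tool rect ((-186.530517578125, 171.36431884765625), (11.472574234008789, 42.34092712402344), 45.84026336669922) [-0.1861  0.1709  0.1599]
blob [361.7575 349.3006] [339 320  60  63 499] tool rect ((-252.31239318847656, 157.16368103027344), (15.745612144470215, 139.98597717285156), 48.1566276550293) [-0.2482  0.1575  0.1603]
blob [144.1673 349.3367] [109 322  58  60 490] tool rect ((-253.44094848632812, -156.27703857421875), (134.8121337890625, 15.021183967590332), 42.22602462768555) [-0.2493 -0.1564  0.1609]
```

View pics/g.png

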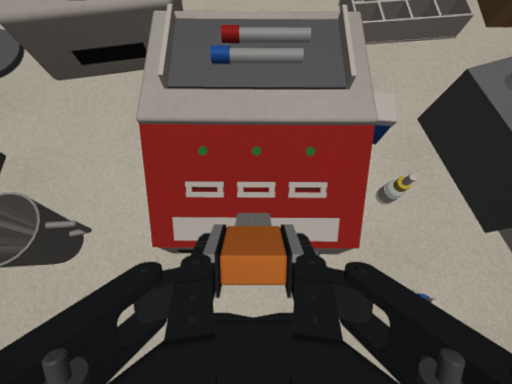

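The three white frames show at columns 204, 256 and 307, row 189. The tool is square to the panel within 0.4°. Approach the middle slot until the tip is about 15 mm off the panel, then look again.

jog_arm --plan "0 0 0 -1.25 0.3 1 220;0 0 0 0 0 2 220;0 0 0 0 0 2.5 220;0 0 0 0 0 2.5 220;0 0 0 0 0 1.8 220;0 0 0 0 0 0 220;0 0 0 0 0 0 220"

```text
time_s: 14.75
position: [0.5361, 0.2105, 0.1814]
tool_rot: [[0.818, -0.08, 0.57], [-0.065, -0.997, -0.046], [0.572, 0.001, -0.82]]
ft_force: [-1.2, -0.0, 0.9]
grip_width: 0.0307
gripper_force: 89.0
```

```bash
python3 g.py h.png | grep -v 'blob.*tool rect ((-1[0-9][0-9]\|blob.*tool rect ((-2'; python3 f.py 2>&1 | tail -4; python3 -c "
import cv2;i=cv2.imread('pics/h.png');cv2.imwrite('pics/h2.png',cv2.resize(i[90:310,130:390],None,fx=2.6,fy=2.6,interpolation=cv2.INTER_CUBIC))"
```

```text
14.75 [0.5361 0.2105 0.1814] 
 [[ 0.8178 -0.0801  0.5699]
 [-0.0654 -0.9968 -0.0463]
 [ 0.5718  0.0006 -0.8204]]
plane 38708 [-0.5724  0.0473  0.8186] 35.053308720335224 yaw -4.7217846903249265
slot 0.96 [327.1 211.5] plane [0.5618 0.148  0.1295] tool [-0.0046  0.0602  0.0601]
slot 0.69 [251.9 209.4] plane [0.5681 0.2079 0.1304] tool [-0.0028 -0.      0.0602]
slot 0.59 [176.2 212.6] plane [0.5708 0.2686 0.1288] tool [-0.0055 -0.0608  0.0602]
blob [177.3798 209.8211] [149 199  57  23 911] tool rect ((-3.18853759765625, -59.79784393310547), (18.278974533081055, 44.1831169128418), 1.2860037088394165) [-0.0033 -0.0597  0.0602]
blob [252.3578 211.7354] [ 225  200   56   25 1062] tool rect ((-5.164884567260742, 0.2903175354003906), (20.462005615234375, 44.18698501586914), 0.0008266243385151029) [-0.0044  0.0004  0.0602]
blob [327.5862 210.2989] [300 200  57  22 940] tool rect ((-3.83782958984375, 60.481998443603516), (44.328956604003906, 17.8299503326416), 89.97808074951172) [-0.0037  0.0605  0.0601]
blob [212.3933 242.2165] [203 225  19  38 328] tool rect ((-32.193687438964844, -33.719753
[... 278 characters left out ...]
602]
blob [161.2476 257.1911] [133 250  60  21 832] tool rect ((-48.06914520263672, -75.03641510009766), (18.860227584838867, 49.73386764526367), 0.18776991963386536) [-0.045  -0.0766  0.0604]
blob [343.9947 257.6689] [314 251  59  20 752] tool rect ((-48.4941520690918, 76.15892028808594), (48.56251907348633, 17.922304153442383), 89.78614807128906) [-0.0454  0.0776  0.0603]
blob [252.8511 303.0823] [ 213  291   81   27 1773] tool rect ((-92.09381103515625, 0.9392738342285156), (26.622318267822266, 71.5403823852539), 1.1192152500152588) [-0.0903  0.0008  0.0605]
 [ 0.0076  0.015   0.0357]]
orange tool frame 3794 [[-0.0072 -0.014  -0.0329]
 [ 0.0064  0.0008 -0.0308]
 [ 0.0077  0.0157  0.0024]]
```

View pics/h2.png

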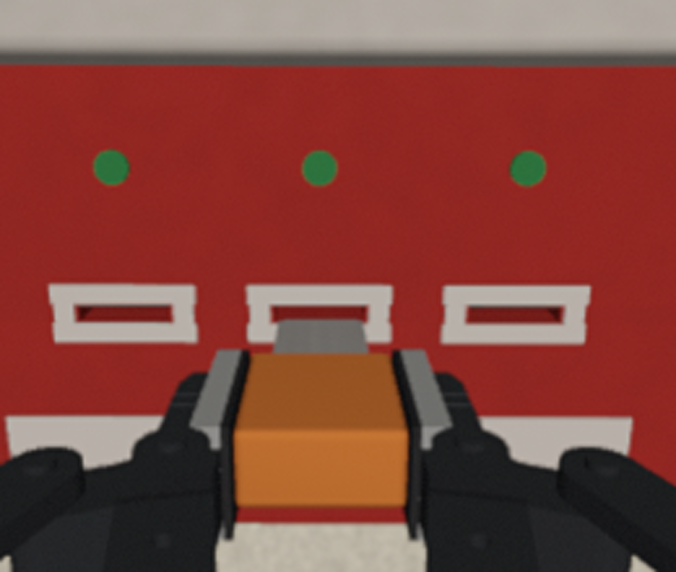

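The blade hangs just below the middle frame in the view, with no sideways error. I'll check the blade tip's true x in the tool frame by projecting its edge.

```bash
cat > i.py <<'E'
from h import *
np.set_printoptions(precision=4,suppress=True)
o=env.observe();p=o["position"];R=o["tool_rot"]
im=imaging.get_image("wrist");k,D=K(im);T=np.linalg.inv(np.array(im["world_from_camera"]))
def proj(t):
  w=np.atleast_2d(t)@R.T+p; c=w@T[:3,:3].T+T[:3,3]; return cv2.projectPoints(c,np.zeros(3),np.zeros(3),k,D)[0][:,0]
print("tip x=.0008",proj([[.0008,-.0097,.045],[.0008,.0113,.045],[.0028,.0008,.045],[.0008,.0008,.047]]))
print("blade thick x=.0015 z=.042",proj([[.0015,-.0112,.042],[.0015,.0128,.042]]))
print("grip front shoulder",proj([[.008,-.0152,.005],[.008,.0168,.005]]),"top",proj([[.008,-.0152,-.033],[.008,.0168,-.033],[-.008,.0008,-.033]]))
g=cv2.cvtColor(im["pixels"],cv2.COLOR_RGB2GRAY); print(g[200:245,253]); print("row222",g[220,228:280])
h=cv2.cvtColor(im["pixels"],cv2.COLOR_RGB2HSV); print("sat",h[200:295,253,1][::1])
print("slot L col",g[195:225,177],"R",g[195:225,327])
E
python3 i.py
```

```text
tip x=.0008 [[238.8093 211.5821]
 [267.097  211.5759]
 [252.9522 209.0294]
 [252.9534 210.6698]]
blade thick x=.0015 z=.042 [[236.5331 212.0764]
 [269.3714 212.0691]]
grip front shoulder [[225.8655 223.1287]
 [280.0113 223.1174]] top [[217.6628 255.1295]
 [288.177  255.1167]
 [252.93   285.8603]]
[169 178 177 177 177 178 178 119  62  51  53  55  69 101 106 106 106 106
 107 106 107 107 107 107 107 105 100  97  97  98  96  96  97  97  97  97
  97  98  98  99  98  98  98  98  97]
row222 [178 178 178 178 178 178 177 156 120 106 106 106 105 105 104 105 105 105
 105 104 105 107 109 109 106 107 106 106 106 107 108 107 105 106 107 106
 105 105 105 105 105 106 132 164 177 178 178 178 178 178 178 178]
sat [ 24  18  20  20  20  19  17  70 178 203 204 197 148  35  14  16  16  16
  19  19  19  19  19  16  16  66 161 197 199 194 199 199 197 197 197 197
 201 196 196 194 198 198 198 196 198 196 195 198 199 198 196 199 198 198
 197 191 188 190 191 190 190 192 192 191 192 192 192 193 193 193 192 192
 192 193 192 194 193 191 194 193 192 192 192 196 196 197 194 196 198 197
 141  53  29  30  29]
slot L col [ 68  68  67  75 126 171 178 177 177 178 178 162  96  52  52  53  52  51
  81 158 176 178 177 177 177 177 137  85  68  67] R [ 70  70  69  66  88 160 177 178 177 177 178 178 124  59  50  52  54  52
  60 116 169 178 177 176 177 177 162 114  72  68]
```

jog_arm --plan "0 0 0 -0.33 -0.05 0 220;0 0 0 0 0 0.6 220;0 0 0 0 0 0.5 220;0 0 0 0 0 0.4 220;0 0 0 0 0 0.3 220;0 0 0 0 0 0.3 220;0 0 0 0 0 0 220;0 0 0 0 0 0 220"

```text
time_s: 15.67
position: [0.5448, 0.2105, 0.1625]
tool_rot: [[0.817, -0.079, 0.571], [-0.064, -0.997, -0.045], [0.573, 0.0, -0.819]]
ft_force: [-0.4, -1.4, 0.2]
grip_width: 0.0307
gripper_force: 89.0
```

The tip is about 4 mm in with no force. Keep going and feel for the stop.

jog_arm --plan "0 0 0 0 0 0.4 220;0 0 0 0 0 0.3 220;0 0 0 0 0 0.3 220;0 0 0 0 0 0.3 220;0 0 0 0 0 0 220;0 0 0 0 0 0 220"

```text
time_s: 16.17
position: [0.5522, 0.21, 0.1519]
tool_rot: [[0.817, -0.079, 0.572], [-0.064, -0.997, -0.045], [0.573, 0.0, -0.819]]
ft_force: [-0.3, -0.4, 0.3]
grip_width: 0.0306
gripper_force: 89.0
```

jog_arm --plan "0 0 0 0 0 0.3 220;0 0 0 0 0 0.3 220;0 0 0 0 0 0.2 220;0 0 0 0 0 0 220;0 0 0 0 0 0 220"

```text
time_s: 16.58
position: [0.5568, 0.2096, 0.1454]
tool_rot: [[0.817, -0.079, 0.572], [-0.064, -0.997, -0.045], [0.573, 0.0, -0.819]]
ft_force: [0.4, -0.2, 0.2]
grip_width: 0.0307
gripper_force: 89.0
```

The middle slot is open. Go home gently.

jog_arm --plan "0 0 0 0 0 0.5 220;0 0 0 0 0 0.4 220;0 0 0 0 0 0.2 220;0 0 0 0 0 0.1 220;0 0 0 0 0 0.1 220;0 0 0 0 0 0 220;0 0 0 0 0 0 220"

```text
time_s: 17.17
position: [0.5642, 0.2091, 0.135]
tool_rot: [[0.817, -0.079, 0.572], [-0.064, -0.997, -0.045], [0.574, -0.0, -0.819]]
ft_force: [0.3, -0.2, 0.3]
grip_width: 0.031
gripper_force: 89.2
```

jog_arm --plan "0 0 0 0 0 0.1 220;0 0 0 0 0 0.1 220;0 0 0 0 0 0.1 220;0 0 0 0 0 0 220;0 0 0 0 0 0 220"

```text
time_s: 17.58
position: [0.5644, 0.2092, 0.1348]
tool_rot: [[0.816, -0.078, 0.573], [-0.064, -0.997, -0.045], [0.575, 0.0, -0.818]]
ft_force: [-26.6, -2.0, 27.5]
grip_width: 0.0309
gripper_force: 94.1
```

Shoulder is seated (38 N along the slot). Ease off, release and retreat along the normal.

jog_arm --plan "0 0 0 0 0 -0.2 220;0 0 0 0 0 0 200;0 0 0 0 0 0 160;0 0 0 0 0 0 110;0 0 0 0 0 0 100;0 0 0 0 0 -0.5 100;0 0 0 0 0 -1.5 100;0 0 0 0 0 -2.5 100;0 0 0 0 0 -3 100;0 0 0 0 0 -3 100"

```text
time_s: 18.42
position: [0.5038, 0.2136, 0.2206]
tool_rot: [[0.817, -0.079, 0.571], [-0.065, -0.997, -0.045], [0.572, 0.0, -0.82]]
ft_force: [-0.3, 0.1, 0.9]
grip_width: 0.0516
gripper_force: 0.0
```

```bash
python3 g.py j.png | grep -v blob
cat > k.py <<'E'
from h import *
np.set_printoptions(precision=4,suppress=True)
o=env.observe();p=o["position"];R=o["tool_rot"]
im=imaging.get_image("wrist"); n=np.array([-.5725,.0472,.8185]); 
r=models.outline_of("wrist","gauge")[0]; P=region(im,r["region"])
t=(P-np.array([.5685,.2079,.130]))@n; print(r["confidence"],"height above panel",np.percentile(t,[2,50,90,98]))
top=P[t>np.percentile(t,90)-.003]; T=(top-p)@R; print(cv2.minAreaRect((T[:,:2]*1000).astype(np.float32)),T.mean(0))
u,s,v=np.linalg.svd(top-top.mean(0),full_matrices=False); print("top normal angle",np.degrees(np.arccos(abs(v[2]@n))))
im=imaging.get_image("top")
h=models.tip_of("top","drawer_handle"); print([(x["confidence"],ray_z(im,x["at"],.09)) for x in h[:1]])
E
python3 k.py
```

```text
18.4167 [0.5038 0.2136 0.2206] 
 [[ 0.8174 -0.0789  0.5706]
 [-0.0645 -0.9969 -0.0453]
 [ 0.5724  0.0002 -0.82  ]]
plane 28021 [-0.5727  0.0471  0.8184] 35.07661743675856 yaw -4.70284629055187
slot 0.85 [252.8 183.7] plane [0.5718 0.2076 0.133 ] tool [0.0058 0.0006 0.1109]
slot 0.82 [312.2 190.5] plane [0.5616 0.15   0.1291] tool [-0.001   0.0589  0.1108]
slot 0.56 [192.7 191.1] plane [0.5704 0.2669 0.1286] tool [-0.0017 -0.0584  0.111 ]
0.61 height above panel [0.002  0.0379 0.0391 0.0397]
((-3.170036792755127, 0.8092031478881836), (31.25047492980957, 16.252042770385742), 89.89161682128906) [-0.0029  0.0008  0.0758]
top normal angle 1.1696594905619828
[(0.83, array([[ 0.3991, -0.2726,  0.09  ]]))]
```

View pics/j.png

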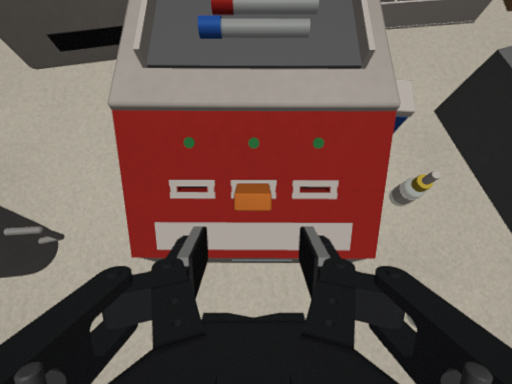

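The gauge sits in the middle slot with its top 38 mm above the panel and about 1° of tilt, so it is fully home. The handle reads x = 0.399, so the drawer is still at its stop.

```bash
python3 -c "
from rig import job
print(job.close_job())"
```

```text
the job is handed in; nothing more can be done
None
```

I pulled the drawer out to its stop, seated the gauge fully home in the open middle slot and let it go there, then handed the job in; no verdict came back, but my last checks showed both in place and I saw no bystander disturbed.

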